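# Lock the pull-out shelf and hold the wastebasket's vent cap at the airing mark

## Task

Flip the red cam lever over to lock the rolling shelf, then put the blue vent cap into the bayonet neck on the white wastebasket's lid and turn it clockwise until its bar points at the green airing marks, half-way to the click at the red marks, and never on into the click. The cap is sprung and would turn back, so finish while still gripping it there: do not let go. Leave the basket and the other things on the shelf where they stand.

Things in the scene. Friction and masses are not known exactly. Their poses are not given: they have to be found in the camera images.
- cam (a joint): Red cam lever at the shelf's right edge, rad. 0 = leaning 0.44 rad outwards from upright; starts at 0 to 0.25 (shelf free). It swings inwards over the upright to its stop at 1.45 (leaning 1.01 rad inwards); from 1.25 on the shelf is clamped (to 30 N). Flat lever, 80 mm from the pivot to its end, 18 mm wide (28 mm at the end), 8 mm thick; 2 to 4 N at the end; stays where left.
- cam_pivot (a point): Lever's pivot, 45 mm above the table. Shelf's axes: x along the slides and the pivot axis, y inwards over the shelf, z up. The lever points from here to y = sin(q - 0.44), z = cos(q - 0.44), q = joint cam. Bracket cheeks, 6 mm, at x = +-21 mm, rise 17 mm above the pivot.
- cap_mid (a point): Blue vent cap, 90 g, 56 mm high, standing on its plug on the shelf; point on its axis, 28 mm above its underside. Plug 48 mm across, 18 mm high, with two opposite lugs along +-x, 10 mm wide, reaching 31 mm from the axis, 2 to 8 mm above the underside. Above the plug a disc 74 mm across, 6 mm thick (10 to 4 mm below this point). z up. Fits the neck either way round.
- cap_bar (a point): Where to grip the cap: on its axis, 8 mm below the top of its upright grip bar. The bar lies along the cap's x, in line with the lugs; 62 mm long, 16 mm thick, rising 32 mm from the disc (24 mm below to 8 mm above this point), a white line along its top. 20 mm above cap_mid.
- neck (a point): Grey bayonet neck on the wastebasket's lid: point on its axis in its top face, 226 mm above the table; 86 mm across, 21 mm high. Axes of the basket: x towards one lug slot, the other at -x (black marks on the lid), z up. Bore 51 mm; slots 16 mm wide, reaching 37 mm from the axis; flange 6 mm thick. Fully down, the cap's disc lies on the top face: cap_mid 10 mm above this point.
- green_mark (a point): One of two opposite green airing marks on the basket's lid, 66 mm from the neck's axis, 50 degrees clockwise (from above) from the slots. The cap goes in with its x along the slots, then turns clockwise under the flange (4 mm of lift left); the other way is blocked. Red marks at 104 degrees: clicked past a sprung ball that the lugs meet at about 72 degrees. Do not go there.
- shutter (a joint): Sprung shutter in the neck, pushed round by the cap's lugs, rad: 0 = shut, grows as the cap turns clockwise. The lugs meet it after about 7 degrees; about 0.75 with the cap at the green marks, where the spring pushes the cap back with about 0.1 N m.
- basket_mid (a point): Centre of the white wastebasket, 88 mm above its underside; square, 190 mm by 190 mm at the lid, lid top 175 mm above the underside; standing loose on the shelf, about 2.4 kg. Shelf surface 30 mm above the table.
- shelf (a joint): How far the shelf has rolled along its slides (m), positive away from the robot; it rolls freely at about 2 N until the cam is locked.
- scrub_block: Steel scrubbing block, 75 x 50 x 22 mm, loose; leave alone. Origin at its underside.
- soap_dish: White ceramic soap dish, 85 x 60 x 18 mm, loose; leave alone. Origin at its underside.
- nozzle_cap: Yellow spray nozzle cap, 30 mm across, 42 mm high, standing loose; leave alone. Origin at its underside.
- wand: Olive-green scrub wand lying along y, 205 mm long, 28 mm wide, 22 mm high, loose; leave alone. Origin at its underside.

How it is judged:
On the way, in this order (a step that is already met when the one before it is completed fails the run):
1. the cam lever is flipped to its locked side (value of joint cam above 1.25 rad), for 0.2 s.
2. the cap is seated in the neck, lugs below the flange (z of cap_mid in the frame of neck below 0.0135 m and horizontal distance between cap_mid and neck below 0.005 m and angle between cap_mid's own z axis and vertical below 0.1 rad), for 0.1 s.
At the end, for the whole second after the job is handed in: Cam past 1.25 rad; cap upright in the neck, lugs under the flange (within 4.5 mm of fully down, 5 mm of the axis), turned 40 to 60 degrees clockwise from the slots (green marks: 50), shutter pushed past 0.45 rad, at rest, still gripped (over 2 N); basket upright (value of joint cam above 1.25 rad and z of cap_mid in the frame of neck below 0.0145 m and horizontal distance between cap_mid and neck below 0.005 m and angle between cap_mid's own z axis and vertical below 0.1 rad and angle between the x axis of cap_mid and the x axis of neck, either way round between 0.698 and 1.047 rad and value of joint shutter above 0.45 rad and contact force between the fingers and cap above 2 N and velocity of joint shutter between -0.1 and 0.1 rad/s and angle between basket_mid's own z axis and vertical below 0.05 rad); the arm keeps its last pose, push and grip.
It fails at once if the cap is turned on into the click (value of joint shutter above 1.2 rad).
It fails at once if the wastebasket is shoved more than 40 mm or tipped (distance of basket_mid from where it was at the start of the episode above 0.04 m or angle between basket_mid's own z axis and vertical above 0.2 rad).
It fails at once if another thing on the shelf is moved more than 30 mm (distance of any of scrub_block, soap_dish, nozzle_cap, wand from where it was at the start of the episode above 0.03 m).
It also fails if it takes over 70 s, if anything falls off the work surface, if the arm or the gripper's body presses on something with over 40 N, if the wrist force passes 120 N, or if a joint passes its speed limit or range.

## Robot

A 6-joint arm with a two-finger parallel gripper is mounted at the origin on the work surface. World frame = base frame: x ahead of the robot, y to its left, z up, the work surface at z = 0. Lengths are in m, angles in rad, forces in N, time in s.
With the tool pointing down it reaches from about 0.375 to 0.975 m from the base axis. Payload 3.8 kg.
Tool frame: the origin (TCP) lies at the very end of the fingers, on their centre line; the grasp point (between the pads) lies r.pinch_z behind it (r.pinch_z is the distance from the TCP to the grasp point, in m); z points along the fingers, y is the line along which they close (so a half turn about z gives the same grasp; the last joint's range is limited). The gripper opens to 88 mm and grips with 3 to 60 N. Pads are 18 mm wide; open, the fingers measure 123 mm over their backs; the gripper's body (75 mm by 187 mm) begins 45 mm behind the grasp point.
Start: joints at [-0.037, 0.264, 1.604, -0, 1.274, -0.037], TCP at [0.675, -0, 0.239] pointing down, gripper open.
Joint ranges: [-2.63, 2.63], [-0.94, 2.18], [0.31, 2.57], [-1.31, 4.45], [0, 2.66], [-2.55, 2.55]. Speed limits (rad/s): [2.57, 2.57, 3.14, 3.14, 3.14, 3.14].

## Interface

Orientations are given as a unit quaternion [x, y, z, w].
In Python, from workcell import r gives the robot as it stands. The module is installed in compiled form; this text tells all that it offers.
- The arm moves only by the shell command python3 -m crank 'ROWS' [FORCE]. ROWS is text: rows parted by semicolons, each of 5 numbers parted by spaces: the shift along the tool's x, y, z in cm, then the turn about the tool's z in rad, then the closure, from 0 (fully open) to 1 (shut). In form: x y z spin claw; .... A call has 1 to 5 rows; each row is the pose to reach, as a shift and turn from the pose commanded when the call began, along the tool's axes at that moment; what a row does not reach only later rows make up. A row lasts 1/12 s, in which the tool goes at most 41.7 mm and 7.16 degrees, less where a joint would pass 70% of its speed; a pose out of reach is approached as far as the arm can. A call with a gripper value outside its range is refused whole. The fingers move at their own pace and stop on an object; FORCE is the grip in N (left out, the last holds). Time passes only in rows, so rows that repeat a pose let the fingers close. It gives the time, the measured TCP pose, the force, the opening and the grip force at its end, in the units of the state.
- r.read_state(): the state, without advancing time (a new reading comes with each control period).
- r.read_camera(name): name is "scene" or "side" or "wrist"; returns the picture (480x640x3 uint8, red, green, blue); there is no depth.
- r.calibration(name): a dict with "fx", "fy", "cx", "cy" (pixels), "k1" (the pictures are not rectified: a ray, as slopes to the right and down, at radius r is drawn at 1 + k1 r^2 times it, then the intrinsics apply), "T" (4x4, takes a point from camera to world coordinates). Camera axes: x right, y down, z forward; pixel columns grow to the right and rows downward; lengths in m; the calibration is good to about 2 mm. A picture is of the moment at which its call begins: read the wrist's pose just before it. calibration takes no time and is no camera call; for the wrist camera it gives the pose at the moment of the call.
- r.finish_job(): hands the job in; it is judged then, once.
Trained networks look in the newest picture that a camera, given by its name, has taken for a name from the list of things; names that differ only in an ending like _2 or _b are one class to them, and where a whole thing is asked for, a point or a joint stands for the part that bears it (a point fixed in the world has none). Each returns a list of dicts, best first, with "p" (0 to 1); they miss things now and then, are a little off and sometimes report something else, mostly with a low value. They report only what shows in the picture. A call takes as long as a camera call.
- r.look_for(camera, label): "centre" ([x, y, z] in m, in world coordinates, good to about 4 mm: the middle of the surface that is visible of it).
- r.pinpoint(camera, label): "centre" ([x, y, z] in m, in world coordinates, good to about 4 mm: a listed point, or the origin of a listed thing).
The state is a dict: "time_s": time; "joints": joint angles; "dq": joint speeds; "joint_efforts": joint torques, N m; "tool_pos": TCP position; "tool_rot": TCP orientation; "wrist_force": force on the tool from outside, world axes, zero at the start; "wrist_torque": the same for the moment, N m; "gripper_width": opening from 0.0 (shut) to 1.0 (fully open); "gripper_force": force on a finger pad.
Only numpy, scipy, OpenCV 4.12 (cv2) and the standard library are available. Lean on these libraries where they do the work, as an engineer would, in place of code of your own. Each camera call takes 0.05 s, during which the arm holds its last target. There are 200 camera calls.

## Working session

There is one attempt and no reset: what is moved stays moved. The work goes in short steps, Python scripts to look and compute and a shell command to move; the robot and the scene stay as the last step left them, time stands still between calls to the robot, and variables do not carry over. Pictures are saved under pics/ and viewed, at most 10 in all, crops included, and the job is handed in when it is done.

```bash
mkdir -p pics
cat > h.py <<'E'
from workcell import r
import numpy as np, cv2
from scipy.spatial.transform import Rotation as R
np.set_printoptions(precision=4,suppress=True)
def proj(c,P):
    k=r.calibration(c);T=np.linalg.inv(k["T"]);p=T[:3,:3]@np.array(P)+T[:3,3]
    s=p[:2]/p[2];s=s*(1+k["k1"]*(s@s));return np.array([k["fx"]*s[0]+k["cx"],k["fy"]*s[1]+k["cy"]])
def ray(c,u,v,z):
    k=r.calibration(c);K=np.array([[k["fx"],0,k["cx"]],[0,k["fy"],k["cy"]],[0,0,1.]])
    q=cv2.undistortPoints(np.array([[[u,v]]],float),K,np.array([k["k1"],0,0,0.]))[0,0]
    T=np.array(k["T"]);d=T[:3,:3]@[q[0],q[1],1];o=T[:3,3];return o+d*(z-o[2])/d[2]
def shot(c,n):
    im=np.array(r.read_camera(c));cv2.imwrite(f"pics/{n}.png",im[...,::-1]);return im
def to_tool(P):
    s=r.read_state();return R.from_quat(s["tool_rot"]).inv().apply(np.array(P)-s["tool_pos"])*100
E
python3 - <<'E'
from h import *
s=r.read_state();print(s["time_s"],s["tool_pos"],s["tool_rot"],r.pinch_z,R.from_quat(s["tool_rot"]).as_matrix())
for c in["scene","side","wrist"]:
    shot(c,c+"0");print(c,r.calibration(c)["T"][:3,3] if hasattr(r.calibration(c)["T"],'shape') else r.calibration(c)["T"])
    for l in["cam_pivot","cap_mid","cap_bar","neck","green_mark","basket_mid","scrub_block","soap_dish","nozzle_cap","wand"]:
        for d in r.pinpoint(c,l)[:2]: print(c,l,np.array(d["centre"]),round(d["p"],2))
    for d in r.look_for(c,"cam")[:2]: print(c,"CAM",np.array(d["centre"]),round(d["p"],2))
print(r.read_state()["time_s"])
a=cv2.imread("pics/scene0.png");
E
```

```text
0.0 [0.6743 0.     0.2374] [ 0.7071  0.7071 -0.0008 -0.0008] 0.0187 [[ 0.      1.     -0.0022]
 [ 1.     -0.      0.0001]
 [ 0.0001 -0.0022 -1.    ]]
scene [1.0823 0.1983 1.0648]
scene cam_pivot [ 0.555  -0.3748  0.0441] 0.78
scene cap_mid [ 0.4785 -0.1698  0.0593] 0.66
scene cap_bar [ 0.4819 -0.1694  0.0783] 0.94
scene neck [0.5601 0.116  0.2297] 0.68
scene neck [ 0.7556 -0.0374  0.0248] 0.47
scene green_mark [0.5939 0.059  0.2095] 0.78
scene basket_mid [ 0.7553 -0.0362  0.0268] 0.22
scene scrub_block [ 0.5801 -0.1637  0.0308] 0.56
scene soap_dish [ 0.6871 -0.1518  0.0273] 0.72
scene wand [ 0.7553 -0.0348  0.0263] 0.78
scene CAM [ 0.5615 -0.3851  0.0729] 0.77
side [0.4289 0.8073 0.7979]
side cam_pivot [ 0.5525 -0.3753  0.0467] 0.66
side cap_mid [ 0.4789 -0.1722  0.0569] 0.69
side cap_mid [0.5882 0.0602 0.205 ] 0.19
side cap_bar [ 0.4798 -0.1692  0.0785] 0.74
side neck [0.5562 0.117  0.2231] 0.84
side neck [ 0.5549 -0.3759  0.044 ] 0.56
side green_mark [0.5879 0.0589 0.2053] 0.6
side scrub_block [ 0.5867 -0.1599  0.0339] 0.67
side scrub_block [0.589  0.0571 0.2075] 0.35
side soap_dish [ 0.6896 -0.1471  0.0309] 0.57
side nozzle_cap [0.3867 0.1605 0.0279] 0.88
side nozzle_cap [0.5576 0.1148 0.2196] 0.5
side wand [ 0.7609 -0.0394  0.0335] 0.89
side CAM [ 0.561  -0.3837  0.075 ] 0.67
wrist [0.6753 0.079  0.3839]
wrist neck [0.5542 0.1121 0.2259] 0.95
wrist green_mark [0.5955 0.0575 0.2066] 0.84
wrist scrub_block [ 0.5881 -0.1584  0.0312] 0.55
wrist soap_dish [ 0.6878 -0.1503  0.0299] 0.74
wrist wand [ 0.7591 -0.0351  0.0316] 0.89
1.8
```

View pics/scene0.png

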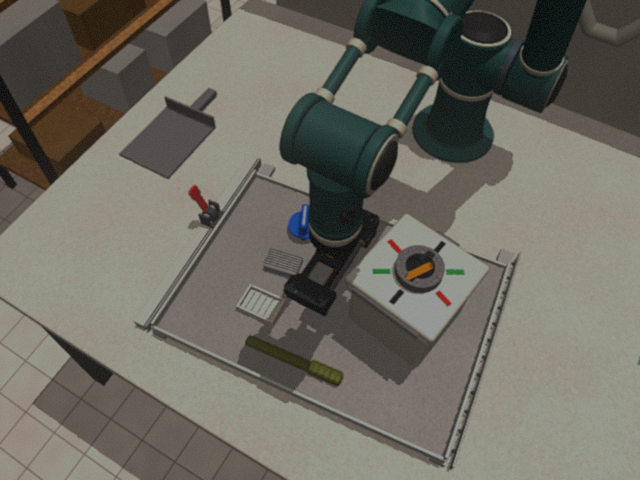

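View pics/side0.png

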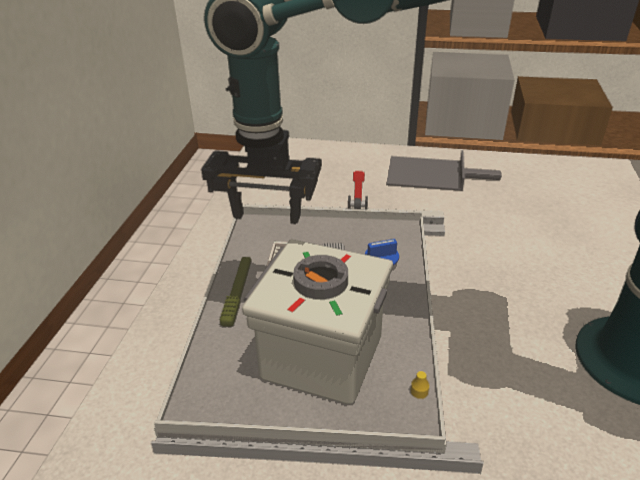

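The scene view shows the red lever at (203,203), the cap at (300,222) partly hidden, and the basket neck at (418,268) with black marks at (440,247)/(397,297) and green marks at (382,271)/(455,271). The side view has the lever at (358,188) and the nozzle cap at (421,385).

```bash
python3 - <<'E'
from h import *
k=cv2.imread("pics/scene0.png");hsv=cv2.cvtColor(k,cv2.COLOR_BGR2HSV)
def yaw(a,b,z):
    A,B=ray("scene",*a,z),ray("scene",*b,z);print(A,B,(A+B)/2,np.degrees(np.arctan2(*(B-A)[1::-1])))
print("black");yaw((440,247),(397,297),.205);print("green");yaw((382,271),(455,271),.205);print("red");yaw((394,245),(443,299),.205)
print("rail");yaw((146,325),(258,165),.03);print("railR");yaw((449,463),(513,256),.03)
print("lever tip",ray("scene",195,190,.117),"end if z.10",ray("scene",195,190,.11))
n=proj("wrist",[.557,.115,.226]);print(n)
E
python3 -m crank '-4 -3 0 0 1;-8 -6 0 0 1;-12 -9 0 0 1;-16 -12 0 0 1;-20 -12 0 0 1' 10
python3 -m crank '-4 0 0 0 1;-8 0 0 0 1;-12 0 0 0 1;-12 0 0 0 1;-12 0 0 0 1'
python3 - <<'E'
from h import *
shot("wrist","w1");shot("scene","s1")
for c in["scene","wrist"]:
    for l in["cam_pivot","cap_bar","cap_mid","neck"]:
        for d in r.pinpoint(c,l)[:1]: print(c,l,np.array(d["centre"]),round(d["p"],2))
E
```

```text
black
[0.4916 0.1262 0.205 ] [0.6243 0.1014 0.205 ] [0.5579 0.1138 0.205 ] -10.602707849668963
green
[0.5904 0.0558 0.205 ] [0.5254 0.1696 0.205 ] [0.5579 0.1127 0.205 ] 119.71574076140129
red
[0.5298 0.0507 0.205 ] [0.5882 0.1727 0.205 ] [0.559  0.1117 0.205 ] 64.40706973060338
rail
[ 0.8437 -0.3334  0.03  ] [ 0.3719 -0.3666  0.03  ] [ 0.6078 -0.35    0.03  ] -175.97383959121746
railR
[0.7872 0.3071 0.03  ] [0.3124 0.2617 0.03  ] [0.5498 0.2844 0.03  ] -174.53868569177737
lever tip [ 0.5591 -0.3995  0.117 ] end if z.10 [ 0.5552 -0.4039  0.11  ]
[0.9508 9.5348]
time_s: 2.22
tool_pos: [0.5604, -0.1734, 0.2388]
tool_rot: [0.707, 0.708, -0.0, -0.001]
wrist_force: [1.0, -0.1, -0.4]
gripper_width: 0.648
gripper_force: 0.0
time_s: 2.63
tool_pos: [0.5625, -0.2954, 0.2385]
tool_rot: [0.708, 0.706, 0.0, -0.0]
wrist_force: [-0.4, -0.4, 0.6]
gripper_width: 0.272
gripper_force: 0.0
scene cam_pivot [ 0.5577 -0.3739  0.044 ] 0.58
scene cap_bar [ 0.4808 -0.1676  0.0778] 0.73
scene cap_mid [ 0.4786 -0.1722  0.0563] 0.93
scene neck [0.5601 0.1142 0.2243] 0.95
wrist cam_pivot [ 0.5603 -0.3752  0.0418] 0.61
wrist cap_bar [ 0.4827 -0.1731  0.0743] 0.65
wrist cap_mid [ 0.484  -0.1691  0.0607] 0.64
```

View pics/w1.png

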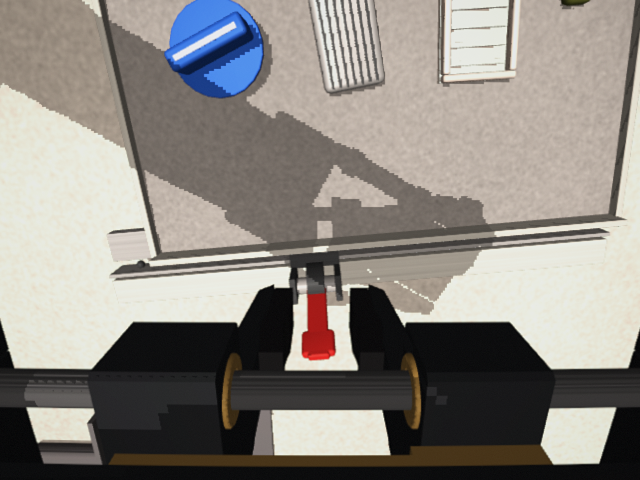

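Wrist view: red lever end at (318,345) lies straight under the finger centre; cap bar's white line runs (178,53)–(243,22). Going outside the lever.

```bash
python3 - <<'E'
from h import *
A,B=ray("wrist",178,53,.086),ray("wrist",243,22,.086);print(A,B,(A+B)/2,np.degrees(np.arctan2(*(B-A)[1::-1])),np.linalg.norm(A-B))
print(r.read_state()["tool_pos"])
E
python3 -m crank '-4 0 0 0 1;-8 0 0 0 1;-12 0 0 0 1;-14 0 0 0 1;-14 0 0 0 1'
python3 -m crank '0 0 4 0 1;0 0 8 0 1;0 0 12 0 1;0 0 14 0 1;0 0 14 0 1'
python3 -c "
from h import *
print(r.read_state()['tool_pos'], to_tool([.557,-.45,.09]))"
```

```text
[ 0.462  -0.1752  0.086 ] [ 0.5092 -0.1556  0.086 ] [ 0.4856 -0.1654  0.086 ] 22.57282029558804 0.05114146545202662
[ 0.5632 -0.2924  0.2388]
time_s: 3.55
tool_pos: [0.5624, -0.4375, 0.2382]
tool_rot: [0.708, 0.706, -0.001, 0.001]
wrist_force: [-0.1, 0.5, -0.8]
gripper_width: 0.004
gripper_force: 0.0
time_s: 3.97
tool_pos: [0.5592, -0.4288, 0.0912]
tool_rot: [0.707, 0.707, -0.0, -0.006]
wrist_force: [-0.4, 0.9, -0.7]
gripper_width: 0.002
gripper_force: 0.0
[ 0.5592 -0.4288  0.0912] [-2.1167 -0.2198  0.1001]
```

```bash
python3 -m crank '1.5 0 0 0 1;3 0 0 0 1;4.5 0 0 0 1;6 0 0 0 1;7.5 0 0 0 1'
python3 -m crank '1.2 0 0.2 0 1;2 0 0.4 0 1;2 0 0.8 0 1;2 0 1.2 0 1;2 0 1.2 0 1'
python3 - <<'E'
from h import *
print(r.read_state()["tool_pos"],r.read_state()["wrist_force"]);shot("side","d1");shot("scene","s2")
a=cv2.imread("pics/side0.png");b=cv2.imread("pics/d1.png")
s=cv2.imread("pics/s2.png")[130:280,130:330]
cv2.imwrite("pics/c1.png",cv2.hconcat([cv2.resize(b[130:280,270:470],(400,300)),cv2.resize(s,(400,300))]))
E
```

```text
time_s: 4.38
tool_pos: [0.5645, -0.3599, 0.1016]
tool_rot: [0.706, 0.708, -0.001, 0.005]
wrist_force: [-1.2, -14.7, -2.0]
gripper_width: 0.005
gripper_force: 6.0
time_s: 4.8
tool_pos: [0.5659, -0.3382, 0.0916]
tool_rot: [0.707, 0.707, 0.001, 0.004]
wrist_force: [-1.6, -0.9, 7.3]
gripper_width: 0.006
gripper_force: 2.9
[ 0.5659 -0.3382  0.0916] [-1.5521 -0.8911  7.2503]
```

View pics/c1.png

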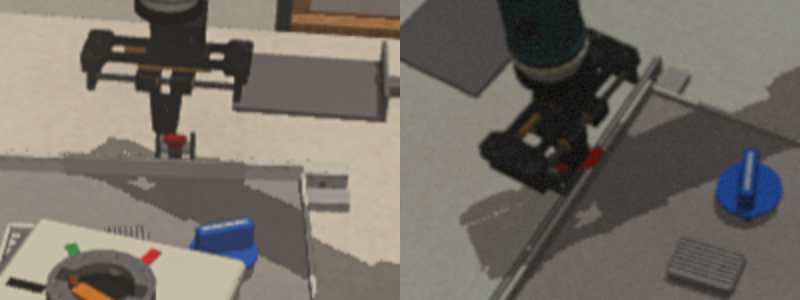

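The lever (red, at left crop (175,140)) now leans inwards under the fingertip. Pressing further in and down.

```bash
python3 -m crank '1 0 0.5 0 1;1.5 0 1 0 1;1.5 0 1.5 0 1;1.5 0 1.9 0 1;1.5 0 1.9 0 1'
python3 -c "
from h import *
print(r.read_state()['tool_pos'],r.read_state()['wrist_force'])"
```

```text
time_s: 5.32
tool_pos: [0.5684, -0.3288, 0.0824]
tool_rot: [0.706, 0.708, -0.0, 0.009]
wrist_force: [-14.6, -4.8, 43.8]
gripper_width: 0.006
gripper_force: 19.8
[ 0.5684 -0.3288  0.0824] [-14.5854  -4.8038  43.7563]
```

```bash
python3 -m crank '-0.5 0 -2 0 1;-0.5 0 -5 0 1;-0.5 0 -9 0 1;-0.5 0 -12 0 1;-0.5 0 -12 0 1'
python3 -m crank '3.5 -2 0 -0.12 0;7 -4 0 -0.24 0;10.5 -6 0 -0.36 0;14 -8 0 -0.48 0;16 -8.5 0 -0.6 0'
python3 -m crank '0 0 0 -0.12 0;0 0 0 -0.24 0;0 0 0 -0.36 0;0 0 0 -0.48 0;0 0 0 -0.6 0'
python3 -m crank '0 0 0 -0.12 0;0 0 0 -0.24 0;0 0 0 -0.36 0;0 0 0 -0.48 0;0 0 0 -0.6 0'
python3 -m crank '0 0 0 -0.12 0;0 0 0 -0.16 0;0 0 0 -0.16 0;0 0 0 -0.16 0;0 0 0 -0.16 0'
python3 - <<'E'
from h import *
s=r.read_state();M=R.from_quat(s["tool_rot"]).as_matrix();print(s["tool_pos"],s["joints"],np.degrees(np.arctan2(M[1,0],M[0,0])))
shot("wrist","w2");shot("scene","s3")
for c in["scene","wrist"]:
    for l in["cap_bar","cap_mid","neck","cam_pivot"]:
        for d in r.pinpoint(c,l)[:1]: print(c,l,np.array(d["centre"]),round(d["p"],2))
for d in r.look_for("scene","cam")[:1]:print("CAM",np.array(d["centre"]),d["p"])
cv2.imwrite("pics/c2.png",cv2.hconcat([cv2.resize(cv2.imread("pics/w2.png"),(400,300)),cv2.resize(cv2.imread("pics/s3.png")[130:280,130:330],(400,300))]))
E
```

```text
time_s: 5.73
tool_pos: [0.568, -0.3291, 0.199]
tool_rot: [0.707, 0.707, 0.002, 0.008]
wrist_force: [1.2, -0.2, 1.7]
gripper_width: 0.004
gripper_force: 0.0
time_s: 6.15
tool_pos: [0.4749, -0.1637, 0.188]
tool_rot: [0.463, 0.886, 0.001, -0.001]
wrist_force: [-1.0, 0.0, -1.0]
gripper_width: 0.358
gripper_force: 0.0
time_s: 6.57
tool_pos: [0.4782, -0.1665, 0.1889]
tool_rot: [0.181, 0.984, 0.0, 0.001]
wrist_force: [-0.3, 0.6, -0.6]
gripper_width: 0.737
gripper_force: 0.0
time_s: 6.98
tool_pos: [0.4782, -0.1666, 0.1888]
tool_rot: [-0.118, 0.993, -0.0, 0.001]
wrist_force: [-0.4, 0.1, -0.7]
gripper_width: 0.998
gripper_force: 0.0
time_s: 7.4
tool_pos: [0.4781, -0.1675, 0.1883]
tool_rot: [-0.193, 0.981, -0.0, 0.001]
wrist_force: [0.1, -0.7, 0.3]
gripper_width: 1.002
gripper_force: 0.0
[ 0.4781 -0.1675  0.1883] [-0.3863 -0.0185  2.0151  0.0004  1.1438 -2.3459] -157.73310457041015
scene cap_bar [ 0.4846 -0.1714  0.0785] 0.56
scene cap_mid [ 0.4835 -0.1733  0.0592] 0.95
scene neck [0.5615 0.1164 0.2253] 0.66
scene cam_pivot [ 0.7631 -0.034   0.0277] 0.54
wrist cap_bar [ 0.4861 -0.17    0.0726] 0.93
wrist cap_mid [ 0.4876 -0.1675  0.0592] 0.84
wrist cam_pivot [ 0.5603 -0.3773  0.0448] 0.68
CAM [ 0.5637 -0.3577  0.0637] 0.8
```

View pics/c2.png

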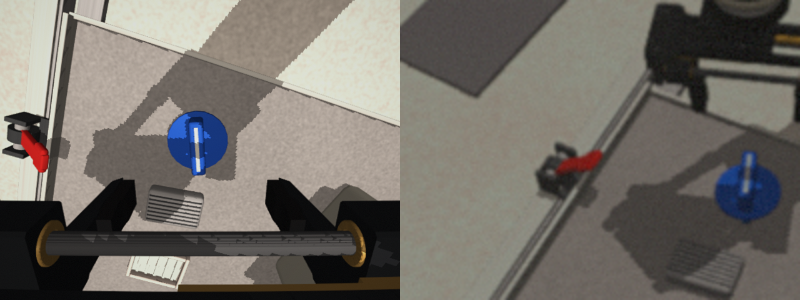

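Lever lies over the rail inwards (right crop (580,160)), locked; the cap is at (198,142) in the left crop, its bar nearly along the image columns. Measuring the white line precisely.

Run:
```python
from h import *
im=cv2.imread("pics/w2.png");h=cv2.cvtColor(im,cv2.COLOR_BGR2HSV)
blue=cv2.inRange(h,(100,120,40),(130,255,255));n,l,st,_=cv2.connectedComponentsWithStats(blue);i=1+st[1:,4].argmax();print(st[i])
c=np.argwhere(l==i)[:,::-1].astype(np.int32);hull=cv2.convexHull(c);m=np.zeros(blue.shape,np.uint8);cv2.fillConvexPoly(m,cv2.erode(m,None) if 0 else hull,255);m=cv2.erode(m,np.ones((3,3)))
w=((h[...,1]<90)&(h[...,2]>90)&(m>0)).astype(np.uint8)
n,l,st,_=cv2.connectedComponentsWithStats(w);i=1+st[1:,4].argmax();print(st[i])
pts=np.argwhere(l==i)[:,::-1].astype(np.float32)
W=np.array([ray("wrist",*p,.086)[:2] for p in pts]);rc=cv2.minAreaRect((W*1000).astype(np.float32));print(rc)
b=cv2.boxPoints(rc)/1000
u,s,v=np.linalg.svd(W-W.mean(0));print(W.mean(0),np.degrees(np.arctan2(v[0,1],v[0,0])))
print(to_tool([rc[0][0]/1000,rc[0][1]/1000,.0593]))
print(proj("wrist",[rc[0][0]/1000,rc[0][1]/1000,.054]))
```

```text
[ 268  177   96  104 6783]
[310 204  11  71 459]
((483.8301086425781, -170.63356018066406), (49.83113098144531, 4.339687347412109), 25.529491424560547)
[ 0.4833 -0.1709] 25.458344394159266
[-0.4522 -0.4355 12.8324]
[315.6386 226.3992]
```

```bash
python3 -m crank '-0.4 -0.4 3 -0.055 0;-0.4 -0.4 6 -0.055 0;-0.4 -0.4 9 -0.055 0;-0.4 -0.4 11 -0.055 0;-0.4 -0.4 11 -0.055 0'
python3 -c "
from h import *
s=r.read_state();M=R.from_quat(s['tool_rot']).as_matrix();print(s['tool_pos'],np.degrees(np.arctan2(M[1,0],M[0,0])),to_tool([.4838,-.1707,.0593]))"
```

```text
time_s: 8.37
tool_pos: [0.4793, -0.1689, 0.0729]
tool_rot: [-0.22, 0.975, 0.003, -0.004]
wrist_force: [-0.9, 0.5, -0.3]
gripper_width: 0.996
gripper_force: 0.0
[ 0.4793 -0.1689  0.0729] -154.56257209128663 [-0.3382 -0.3657  1.3535]
```

```bash
python3 -m crank '-0.35 -0.35 0.7 0 0;-0.35 -0.35 1.35 0 0;-0.35 -0.35 1.35 0 0;-0.35 -0.35 1.35 0 0.3;-0.35 -0.35 1.35 0 0.5' 25
python3 -m crank '0 0 0 0 1;0 0 0 0 1;0 0 0 0 1;0 0 0 0 1;0 0 0 0 1'
python3 -c "
from h import *
s=r.read_state();M=R.from_quat(s['tool_rot']).as_matrix();print(s['tool_pos'],np.degrees(np.arctan2(M[1,0],M[0,0])),to_tool([.4838,-.1707,.0593]))"
```

```text
time_s: 8.78
tool_pos: [0.4888, -0.1724, 0.0654]
tool_rot: [-0.22, 0.975, -0.001, 0.001]
wrist_force: [0.7, -0.1, -0.1]
gripper_width: 0.871
gripper_force: 0.0
time_s: 9.2
tool_pos: [0.4879, -0.1721, 0.0644]
tool_rot: [-0.22, 0.975, -0.0, 0.0]
wrist_force: [-0.3, 0.1, 0.5]
gripper_width: 0.496
gripper_force: 0.0
[ 0.4879 -0.1721  0.0644] -154.54932974468676 [0.3146 0.3035 0.5065]
```

```bash
python3 -m crank '0.3 0.3 0.5 0 0.5;0.3 0.3 0.5 0 0.5;0.3 0.3 0.5 0 0.5'
python3 -c "
from h import *
s=r.read_state();print(to_tool([.4838,-.1707,.0593]))"
python3 -m crank '0 0 0 0 1;0 0 0 0 1;0 0 0 0 1;0 0 0 0 1;0 0 0 0 1'
python3 -m crank '0 0 0 0 1;0 0 0 0 1;0 0 0 0 1;0 0 0 0 1;0 0 0 0 1' 30
python3 -c "
from h import *
s=r.read_state();M=R.from_quat(s['tool_rot']).as_matrix();print(s['tool_pos'],np.degrees(np.arctan2(M[1,0],M[0,0])),to_tool([.4838,-.1707,.0593]))"
```

```text
time_s: 9.45
tool_pos: [0.483, -0.1703, 0.0585]
tool_rot: [-0.22, 0.975, 0.0, -0.001]
wrist_force: [0.5, -0.9, -0.5]
gripper_width: 0.498
gripper_force: 0.0
[-0.056  -0.0707 -0.0799]
time_s: 9.87
tool_pos: [0.484, -0.1707, 0.0593]
tool_rot: [-0.22, 0.975, -0.0, 0.0]
wrist_force: [-0.1, 0.1, 0.5]
gripper_width: 0.178
gripper_force: 25.0
time_s: 10.28
tool_pos: [0.484, -0.1707, 0.0593]
tool_rot: [-0.22, 0.975, -0.0, 0.0]
wrist_force: [-0.0, 0.8, 1.1]
gripper_width: 0.179
gripper_force: 30.0
[ 0.484  -0.1707  0.0593] -154.55254692175075 [ 0.0165  0.0061 -0.0037]
```

```bash
python3 -m crank '0 0 -3 0 1;0 0 -7 0 1;0 0 -11 0 1;0 0 -15 0 1;0 0 -19 0 1'
python3 -m crank '0 0 -4 0 1;0 0 -6.5 0 1;0 0 -6.5 0 1;0 0 -6.5 0 1;0 0 -6.5 0 1'
python3 - <<'E'
from h import *
s=r.read_state();print(s["tool_pos"],s["gripper_force"],s["gripper_width"])
shot("scene","s4");shot("side","d4")
for c,f in[("scene","s4"),("scene","scene0"),("side","d4"),("side","side0")]:
    im=cv2.imread(f"pics/{f}.png");h=cv2.cvtColor(im,cv2.COLOR_BGR2HSV);px=proj(c,[.558,.114,.205])
    out={}
    for nm,m in[("green",cv2.inRange(h,(40,120,60),(80,255,255))),("red",cv2.inRange(h,(0,150,90),(6,255,255))|cv2.inRange(h,(172,150,90),(180,255,255))),("black",cv2.inRange(h,(0,0,0),(180,120,45)))]:
        n,l,st,ce=cv2.connectedComponentsWithStats(m);P=[]
        for i in range(1,n):
            if 25<st[i,4]<600:
                q=ray(c,*ce[i],.205);d=np.hypot(*(q[:2]-[.558,.114]))
                if .045<d<.085:P.append((q[:2],st[i,4]))
        out[nm]=P
        if len(P)==2:
            d=P[1][0]-P[0][0];print(c,f,nm,(P[0][0]+P[1][0])/2,np.degrees(np.arctan2(d[1],d[0]))%180,np.linalg.norm(d),P[0][1],P[1][1])
        else:print(c,f,nm,P)
for c in["scene","side"]:
    for l in["neck","cap_bar","cap_mid"]:
        for d in r.pinpoint(c,l)[:1]: print(c,l,np.array(d["centre"]),round(d["p"],2))
E
```

```text
time_s: 10.7
tool_pos: [0.4832, -0.1705, 0.2507]
tool_rot: [-0.22, 0.975, 0.0, -0.0]
wrist_force: [-0.2, -0.0, -0.6]
gripper_width: 0.18
gripper_force: 30.0
time_s: 11.12
tool_pos: [0.4831, -0.1704, 0.3126]
tool_rot: [-0.22, 0.975, 0.001, -0.001]
wrist_force: [0.5, 0.6, -0.9]
gripper_width: 0.176
gripper_force: 30.0
[ 0.4831 -0.1704  0.3126] 29.997614636085927 0.17647302639827134
scene s4 green [0.5624 0.1122] 119.1961565483655 0.13153273930180798 64 53
scene s4 red [0.5626 0.1125] 65.32615369817363 0.1326769077133791 58 69
scene s4 black [0.5616 0.1125] 169.35774858138973 0.13452448651351853 37 58
scene scene0 green [0.5587 0.1118] 118.9746368082169 0.13227141499669878 60 66
scene scene0 red [0.5587 0.1122] 65.35822904508744 0.1319240560805812 61 71
scene scene0 black [0.5573 0.1122] 169.378110413165 0.13462778968340364 36 52
side d4 green [(array([0.5318, 0.1707]), np.int32(75))]
side d4 red [0.5629 0.1104] 65.3114041023515 0.1385638313113501 36 80
side d4 black [0.564  0.1131] 169.3600552408954 0.13280917538856443 33 42
side side0 green [(array([0.5278, 0.1705]), np.int32(76))]
side side0 red [0.5591 0.1099] 65.36001845495056 0.1381557886436131 35 84
side side0 black [0.5601 0.1127] 169.37940527810807 0.13273942093403962 32 37
scene neck [0.5629 0.1135 0.227 ] 0.59
scene cap_bar [ 0.4821 -0.1686  0.3285] 0.98
scene cap_mid [ 0.4805 -0.1719  0.3088] 0.66
side neck [0.5628 0.1172 0.2229] 0.66
side cap_bar [ 0.4848 -0.1678  0.3304] 0.85
side cap_mid [ 0.4852 -0.1738  0.3074] 0.76
```

```bash
python3 -c "
from h import *
print(to_tool([.5625,.1125,.305]))"
```

```text
[-19.2867  22.1671   0.8354]
```

```bash
python3 -m crank '-2.5 3 0 0.12 1;-5 6 0 0.24 1;-7.5 9 0 0.36 1;-10 12 0 0.48 1;-12.5 15 0 0.6 1'
python3 -c "
from h import *
s=r.read_state();M=R.from_quat(s['tool_rot']).as_matrix();print(np.degrees(np.arctan2(M[1,0],M[0,0])),to_tool([.5625,.1125,.305]))"
```

```text
time_s: 11.93
tool_pos: [0.5302, 0.0103, 0.3142]
tool_rot: [0.06, 0.998, -0.0, 0.0]
wrist_force: [0.9, -0.2, -1.1]
gripper_width: 0.182
gripper_force: 30.0
173.06593419177906 [-1.9732 10.5365  0.9212]
```

```bash
python3 -m crank '-0.7 3.5 0.5 0.03 1;-1.4 7 0.9 0.03 1;-2 10.3 0.9 0.03 1;-2 10.3 0.9 0.03 1;-2 10.3 0.9 0.03 1'
python3 -m crank '0 0 0 0 1;0 0 0 0 1'
python3 - <<'E'
from h import *
s=r.read_state();M=R.from_quat(s['tool_rot']).as_matrix();print(s["tool_pos"],np.degrees(np.arctan2(M[1,0],M[0,0])),to_tool([.5625,.1125,.305]),s["wrist_force"])
for c in["scene","side","wrist"]:
    shot(c,c+"5");print(c,proj(c,[.5625,.1125,.226]),proj(c,[s["tool_pos"][0],s["tool_pos"][1],s["tool_pos"][2]-.0293]))
    for l in["neck","cap_bar","cap_mid"]:
        for d in r.pinpoint(c,l)[:1]: print(c,l,np.array(d["centre"]),round(d["p"],2))
cv2.imwrite("pics/c5.png",cv2.hconcat([cv2.resize(cv2.imread("pics/scene5.png")[160:340,310:550],(400,300)),cv2.resize(cv2.imread("pics/side5.png")[160:340,200:440],(400,300))]))
E
```

```text
time_s: 12.35
tool_pos: [0.5617, 0.1104, 0.3045]
tool_rot: [0.071, 0.997, -0.0, -0.001]
wrist_force: [-1.5, -0.9, -0.2]
gripper_width: 0.176
gripper_force: 30.0
time_s: 12.52
tool_pos: [0.5615, 0.1078, 0.3052]
tool_rot: [0.073, 0.997, -0.0, -0.0]
wrist_force: [0.0, -0.8, -0.7]
gripper_width: 0.177
gripper_force: 30.0
[0.5615 0.1078 0.3052] 171.65166400549296 [-0.0281  0.4778  0.0213] [ 0.0079 -0.789  -0.6511]
scene [419.3165 266.9238] [421.7148 250.1823]
scene neck [0.5635 0.1156 0.2272] 0.73
scene cap_bar [0.5642 0.1071 0.3225] 0.77
scene cap_mid [0.5616 0.1012 0.3023] 0.78
side [319.0531 270.3182] [319.7009 243.0678]
side neck [0.5621 0.1161 0.2259] 0.64
side cap_bar [0.5636 0.1077 0.3237] 0.91
side cap_mid [0.5657 0.1    0.3051] 0.66
wrist [328.1654 244.7376] [320.2436 278.0414]
wrist cap_bar [0.5599 0.1065 0.3197] 0.59
wrist cap_mid [0.5646 0.1075 0.3034] 0.95
```

View pics/c5.png

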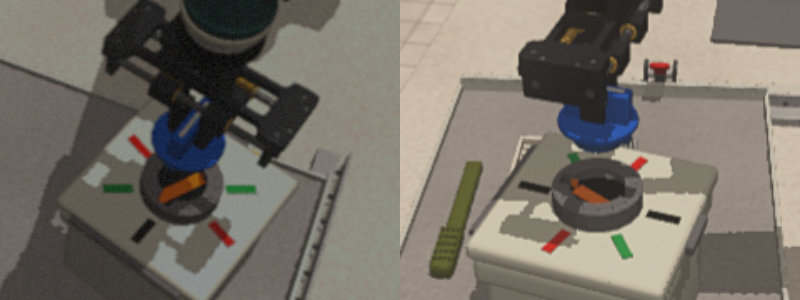

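View pics/wrist5.png

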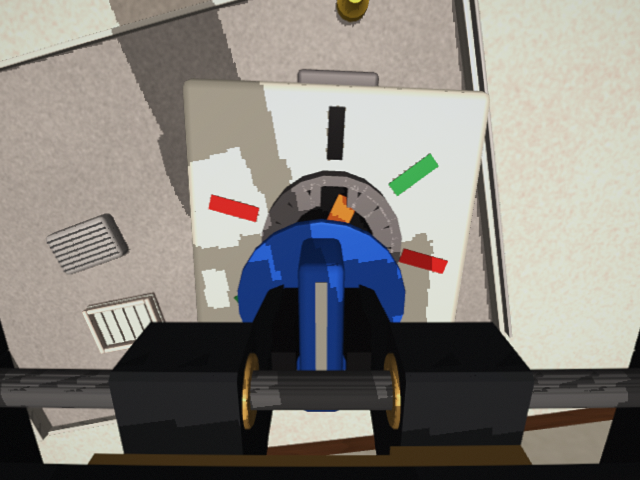

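Views show the cap gripped upright above the neck; in the wrist picture black mark at (336,133), green (414,173), reds (423,261),(234,208), disc top edge at row 222. Fitting both relative to the wrist.

```bash
cat > fit.py <<'E'
from h import *
from scipy.optimize import least_squares
def comps(h,lo,hi):
    n,l,st,ce=cv2.connectedComponentsWithStats(cv2.inRange(h,lo,hi));return [(ce[i],st[i]) for i in range(1,n) if st[i,4]>150]
f=__import__("sys").argv[1]
h=cv2.cvtColor(cv2.imread(f"pics/{f}.png"),cv2.COLOR_BGR2HSV)
s=r.read_state();M=R.from_quat(s["tool_rot"]).as_matrix();tp=np.array(s["tool_pos"])
obs=[]
for nm,base,ms in[("g",-50,comps(h,(40,100,50),(85,255,255))),("r",-104,comps(h,(0,150,80),(6,255,255))+comps(h,(172,150,80),(180,255,255))),("k",0,comps(h,(0,0,0),(180,140,48)))]:
    for ce,st in ms:
        q=ray("wrist",*ce,.205)[:2];v=q-[.5625,.1125]
        if st[4]<3000 and .06<np.hypot(*v)<.072:
            a=np.degrees(np.arctan2(v[1],v[0]));b=base+169.3;b=b if abs((a-b+180)%360-180)<90 else b+180
            obs.append((q,b-169.3));print(nm,ce,st[4],q,round(a,1))
fun=lambda p:np.concatenate([q-p[:2]-.066*np.array([np.cos(np.radians(b)+p[2]),np.sin(np.radians(b)+p[2])]) for q,b in obs])
o=least_squares(fun,[.5625,.1125,np.radians(169.3)]);print("neck",o.x[:2],np.degrees(o.x[2]),"res",o.fun)
# disc silhouette
n,l,st,ce=cv2.connectedComponentsWithStats(cv2.inRange(h,(100,120,30),(130,255,255)));i=1+st[1:,4].argmax();print("blue",st[i])
top,left,right=st[i,1],st[i,0],st[i,0]+st[i,2]
t=np.linspace(0,2*np.pi,181)
def sil(p):
    P=np.array([proj("wrist",tp+M@[p[0]+.037*np.cos(a),p[1]+.037*np.sin(a),z]) for z in(.0053,.0113) for a in t])
    return [P[:,1].min()-top,P[:,0].min()-left,P[:,0].max()-right]
d=least_squares(sil,[0,0],diff_step=1e-3,x_scale=.001);print("cap in tool mm",d.x*1000,d.fun)
c=tp+M@[d.x[0],d.x[1],0]
yaw=np.degrees(np.arctan2(M[1,0],M[0,0]));print("tool yaw",yaw,"cap",c)
print("need tool cm",M.T[:2]@np.array([*(o.x[:2]-c[:2]),0])*100,"spin",np.radians(yaw-np.degrees(o.x[2])))
E
python3 fit.py wrist5
```

```text
g [413.2154 174.3721] 766 [0.5307 0.1721] 118.1
r [233.2869 207.8664] 711 [0.5357 0.0544] -114.7
r [422.6028 260.7199] 632 [0.5905 0.1742] 65.6
k [335.4953 132.5772] 745 [0.4981 0.1267] 167.6
neck [0.5631 0.1145] 169.36756909108766 res [-0.      0.0002  0.0002 -0.     -0.0001 -0.0002 -0.0001  0.0001]
blue [  238   219   167   152 12937]Traceback (most recent call last):
  File "fit.py", line 24, in <module>
    d=least_squares(sil,[0,0],diff_step=1e-3,x_scale=.001);print("cap in tool mm",d.x*1000,d.fun)
    return func(*args, **kwargs)
    result = trf(vector_fun.fun, vector_fun.jac, x0, f0, J0, lb, ub, ftol, xtol,
                 gtol, max_nfev, x_scale, loss_function, tr_solver,
                 tr_options.copy(), verbose, callback=callback_wrapped)
    return trf_no_bounds(
        fun, jac, x0, f0, J0, ftol, xtol, gtol, max_nfev, x_scale,
        loss_function, tr_solver, tr_options, verbose, callback=callback)
    J = jac(x)
    self._update_jac()
    ~~~~~~~~~~~~~~~~^^
    self.J = self.jac_wrapped(xp_copy(self.x), f0=self.f)
             ~~~~~~~~~~~~~~~~^^^^^^^^^^^^^^^^^^^^^^
[... 567 characters left out ...]
         ^^^^^^^
    f = np.atleast_1d(self.fun(x, *self.args, **self.kwargs))
                      ~~~~~~~~^^^^^^^^^^^^^^^^^^^^^^^^^^^^^^
    return np.atleast_1d(self.fun(x))
                         ~~~~~~~~^^^
    return self.f(x, *self.args, **self.kwargs)
           ~~~~~~^^^^^^^^^^^^^^^^^^^^^^^^^^^^^^
  File "fit.py", line 22, in sil
    P=np.array([proj("wrist",tp+M@[p[0]+.037*np.cos(a),p[1]+.037*np.sin(a),z]) for z in(.0053,.0113) for a in t])
                ~~~~^^^^^^^^^^^^^^^^^^^^^^^^^^^^^^^^^^^^^^^^^^^^^^^^^^^^^^^^^^
  File "h.py", line 6, in proj
    k=r.calibration(c);T=np.linalg.inv(k["T"]);p=T[:3,:3]@np.array(P)+T[:3,3]
ValueError: time passes only in moves, steps and waits
```

```bash
sed -i 's/r\.calibration(c)/cal(c)/' h.py; sed -i '/^def proj/i from functools import lru_cache\n@lru_cache\ndef cal(c): return r.calibration(c)' h.py
sed -i 's/def sil(p):/def sil(p):\n    p=np.array(p)\/1000/; s/d=least_squares.*x_scale=.001)/d=least_squares(sil,[0.1,0.1],diff_step=.5); d.x=d.x\/1000/' fit.py
python3 -m crank '0 0 0 0 1'
python3 - <<'E'
from h import *
shot("wrist","w6")
E
python3 fit.py w6
```

```text
time_s: 13.2
tool_pos: [0.5617, 0.1089, 0.3052]
tool_rot: [0.072, 0.997, 0.0, 0.0]
wrist_force: [1.0, -0.6, -1.3]
gripper_width: 0.178
gripper_force: 30.0
g [412.3969 174.7258] 766 [0.5308 0.1717] 118.1
r [232.4972 207.986 ] 712 [0.5357 0.054 ] -114.6
r [421.9036 261.0221] 633 [0.5907 0.1739] 65.4
k [334.7459 132.8736] 728 [0.4982 0.1263] 167.9
neck [0.5632 0.114 ] 169.33125247811816 res [ 0.      0.0001  0.0001 -0.     -0.0001 -0.0002 -0.0001  0.0001]
blue [  238   219   167   152 12943]
cap in tool mm [-1.8547 -0.1249] [ 0.2643 -1.9048  1.905 ]
tool yaw 171.70575234676133 cap [0.5635 0.1085 0.3052]
need tool cm [0.116  0.5407] spin 0.04144284079599617
```

```bash
python3 -m crank '0.05 0.5 1 0.04 1;0.05 0.5 2 0.04 1;0.05 0.5 3 0.04 1;0.05 0.5 3.3 0.04 1;0.05 0.5 3.3 0.04 1'
python3 -m crank '0 0 0 0 1;0 0 0 0 1'
python3 - <<'E'
from h import *
shot("wrist","w7")
E
python3 fit.py w7
```

```text
time_s: 13.67
tool_pos: [0.5608, 0.1136, 0.2701]
tool_rot: [0.092, 0.996, -0.0, -0.002]
wrist_force: [-0.1, 0.5, -0.9]
gripper_width: 0.178
gripper_force: 30.0
time_s: 13.83
tool_pos: [0.5622, 0.1138, 0.2726]
tool_rot: [0.092, 0.996, 0.0, 0.0]
wrist_force: [0.4, -0.1, -0.3]
gripper_width: 0.179
gripper_force: 30.0
g [414.2024 180.7044] 1008 [0.531  0.1719] 117.9
r [210.6824 226.46  ] 913 [0.536  0.0539] -114.4
r [428.8605 277.6309] 810 [0.591  0.1741] 65.2
k [322.7907 136.1338] 994 [0.4982 0.1264] 167.8
neck [0.5633 0.1141] 169.34163162157466 res [ 0.      0.0002  0.0002 -0.0002  0.0001 -0.0001 -0.0003  0.0001]
blue [  238   219   167   152 12942]
cap in tool mm [-1.908  -0.1012] [ 0.262  -1.8882  1.8884]
tool yaw 169.41412009509696 cap [0.5641 0.1134 0.2728]
need tool cm [0.0925 0.0592] spin 0.0012651625327088417
```

```bash
python3 -m crank '0.05 0.05 0.5 0 1;0.05 0.05 1 0 1;0.05 0.05 1.4 0 1;0.05 0.05 1.7 0 1;0.05 0.05 2.0 0 1'
python3 -m crank '0 0 0.3 0 1;0 0 0.3 0 1'
```

```text
time_s: 14.3
tool_pos: [0.5613, 0.1144, 0.2515]
tool_rot: [0.092, 0.996, -0.0, -0.0]
wrist_force: [0.3, 0.5, -0.2]
gripper_width: 0.182
gripper_force: 30.0
time_s: 14.47
tool_pos: [0.5611, 0.1144, 0.2482]
tool_rot: [0.092, 0.996, -0.0, -0.001]
wrist_force: [0.0, 0.4, -1.1]
gripper_width: 0.178
gripper_force: 30.0
```

Already 7 mm below the rim without contact force. Continuing down.

```bash
python3 -m crank '0 0 0.3 0 1;0 0 0.6 0 1;0 0 0.8 0 1;0 0 0.8 0 1'
python3 -m crank '0 0 0.2 0 1;0 0 0.2 0 1'
python3 -c "
from h import *
s=r.read_state();M=R.from_quat(s['tool_rot']).as_matrix();print(s['tool_pos'],np.degrees(np.arctan2(M[1,0],M[0,0])),s['wrist_force'],s['wrist_torque'])"
```

```text
time_s: 14.8
tool_pos: [0.5612, 0.1144, 0.2406]
tool_rot: [0.092, 0.996, -0.0, -0.0]
wrist_force: [0.5, -0.3, -0.9]
gripper_width: 0.182
gripper_force: 30.0
time_s: 14.97
tool_pos: [0.5614, 0.1144, 0.2389]
tool_rot: [0.092, 0.996, -0.0, -0.0]
wrist_force: [0.5, -0.5, -1.4]
gripper_width: 0.179
gripper_force: 30.0
[0.5614 0.1144 0.2389] 169.4099454223578 [ 0.4956 -0.51   -1.3594] [ 0.0626 -0.0592 -0.0325]
```

```bash
python3 -m crank '0 0 0.1 0 1;0 0 0.1 0 1;0 0 0.1 0 1' 50
python3 -m crank '0 0 0 0.1 1;0 0 0 0.2 1;0 0 0 0.3 1;0 0 0 0.4 1;0 0 0 0.5 1'
python3 -c "
from h import *
s=r.read_state();M=R.from_quat(s['tool_rot']).as_matrix();print(s['tool_pos'],np.degrees(np.arctan2(M[1,0],M[0,0])),s['wrist_force'],s['wrist_torque'])"
```

```text
time_s: 15.22
tool_pos: [0.5616, 0.1145, 0.2383]
tool_rot: [0.092, 0.996, 0.0, 0.0]
wrist_force: [-0.0, 0.5, -0.7]
gripper_width: 0.176
gripper_force: 50.0
time_s: 15.63
tool_pos: [0.562, 0.1151, 0.2384]
tool_rot: [0.338, 0.941, 0.001, 0.0]
wrist_force: [1.4, 1.3, -2.9]
gripper_width: 0.18
gripper_force: 50.0
[0.562  0.1151 0.2384] 140.48528631994097 [ 1.4296  1.2984 -2.9164] [ 0.4659 -0.2835  0.0682]
```

```bash
python3 -m crank '0 0.05 0 0.1 1;0 0.05 0 0.2 1;0 0.05 0 0.3 1;0 0.05 0 0.37 1;0 0.05 0 0.37 1'
python3 -m crank '0 0 0 0 1;0 0 0 0 1'
python3 - <<'E'
from h import *
s=r.read_state();M=R.from_quat(s['tool_rot']).as_matrix();print(s['tool_pos'],np.degrees(np.arctan2(M[1,0],M[0,0])),s['wrist_force'],s['wrist_torque'])
shot("scene","s8");shot("wrist","w8")
for l in["neck","cap_mid","green_mark"]:
    for d in r.pinpoint("scene",l)[:1]: print(l,np.array(d["centre"]),round(d["p"],2))
cv2.imwrite("pics/c8.png",cv2.hconcat([cv2.resize(cv2.imread("pics/w8.png"),(400,300)),cv2.resize(cv2.imread("pics/s8.png")[180:330,330:530],(400,300))]))
E
```

```text
time_s: 16.05
tool_pos: [0.5624, 0.1154, 0.2384]
tool_rot: [0.504, 0.864, 0.001, 0.0]
wrist_force: [2.1, 1.7, -2.1]
gripper_width: 0.178
gripper_force: 50.0
time_s: 16.22
tool_pos: [0.5623, 0.1154, 0.2385]
tool_rot: [0.502, 0.865, 0.001, 0.0]
wrist_force: [2.1, 1.5, -1.5]
gripper_width: 0.175
gripper_force: 50.0
[0.5623 0.1154 0.2385] 119.6738266083474 [ 2.0535  1.4624 -1.5022] [ 0.5562 -0.4463  0.1177]
cap_mid [0.5614 0.1126 0.2386] 0.73
green_mark [0.5951 0.0596 0.2066] 0.62
```

View pics/c8.png

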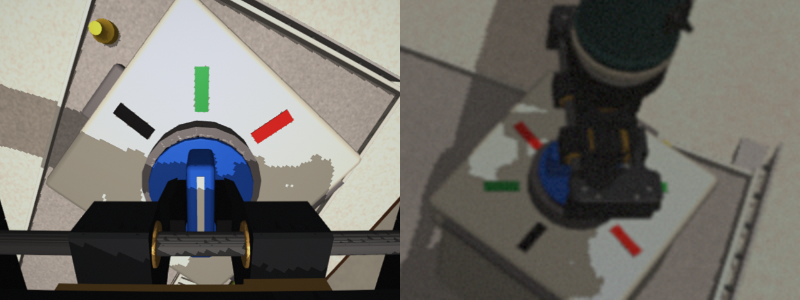

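The bar points at the green mark (wrist crop: bar column 201, green mark at (202,88)). The disc sits centred in the neck, and the 0.12 N m wrist torque matches the spring. Handing in.

```bash
python3 -c "
from h import *
print(r.finish_job())"
```

```text
the job is handed in; nothing more can be done
None
```

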